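# Run the hold-down nut onto the centrifuge rotor

### The job

Take the wing nut from the mat, set it over the centrifuge's spindle, turn it backward (counterclockwise from above) until it drops into the thread start, then forward until it sits fully home on the rotor cover, and let go. Be gentle: if the nut is forced against a stop or overtightened the braked rotor is dragged round, and it must stay as it stands; do not press hard either. Leave the timer, sharps bin and tube rack where they are.

Things in the scene. Friction and masses are not known exactly. Their poses are not given: they have to be found in the camera images.
- nut: Loose plain steel wing nut, 0.1 to 0.2 kg, upright on the mat. Origin: centre of its flat underside; z up its axis. Hub 50 mm wide, 36 mm high, closed on top, hollow below (bore 39 mm wide, 32 mm deep). Three inward lugs (round 4 mm pins, 120 degrees apart) stick into the bore, their lowest line 3 mm above the underside. On the hub stands a flat grip bar.
- nut_grip (a point): Point on the nut's axis in its grip bar, 57 mm above the underside, 21 mm above the hub's top: grip here. The bar is 46 mm long along the nut's x, 10 mm thick along its y (pinch across y), and ends 63 mm above the underside. Axes as the nut's.
- mat: Black rubber mat, 120 x 120 x 4 mm, fixed on the bench, on which the nut stands. Origin: centre of its underside.
- seat (a point): Centre of the flat top of the boss (62 mm wide) on the aluminium rotor cover (172 mm wide) of the white round bench centrifuge (236 mm wide), 130 mm above the bench. The nut's underside rests here when home. z up the spindle; x, y turn with the rotor. Thread on the spindle: right-hand, three starts, lead 30 mm a turn; clockwise from above lowers the nut.
- crown (a point): Spindle axis at the flat crown (36 mm wide) on top of the thread, 20 mm above the seat. A nut set on it rests on its lugs, underside 17 mm above the seat. Its three gaps, 120 degrees apart, are the thread starts; no pose tells their angle. By chance lugs may fall straight into the gaps, land on the stops (underside 21 mm up) or catch on a gap's edge: ease forward 5 degrees, push lightly.
- spindle_tip (a point): Tip of the spindle, on its axis, 30 mm above the seat and 10 mm above the crown: above the crown the spindle is a 24.6 mm wide round pilot, straight for 3 mm, then a cone to 12 mm at the tip, which centres the nut's lugs (26 mm between them).
- centrifuge: The white round bench centrifuge, fixed: 236 mm wide, 116 mm high, a control box on its own -x side (135 mm from the axis, 66 mm high). Origin: on the bench, on the spindle's axis. A nut on the crown, turned backward by up to 120 degrees, drops into the gaps (underside 8 to 10 mm above the seat) and soon meets a wall; turned forward it jams on 4 mm high stops.
- rotor_rim (a point): Point on top of the rotor cover, 80 mm from the spindle's axis along the seat's x. Moves if the rotor is dragged: its brake holds about 0.5 N m about the axis and slips above. Turning the nut under a light push takes less than 0.1 N m. From the gaps some 115 degrees forward bring the nut to the seat; up to about 25 degrees more make it snug.
- timer: Bystander: small white timer, 62 x 70 x 18 mm, lying on the bench. Origin: centre of its underside.
- sharps: Bystander: red sharps bin with a white lid, 106 x 126 x 160 mm. Origin: centre of its underside.
- rack: Bystander: blue tube rack with tubes, 70 x 160 x 90 mm. Origin: centre of its underside.
Mind the look-alikes: they are no part of the job. There is more than one size of the nut; the one meant has the size given above.

How it is judged:
By the outcome, as a careful person would: the job done as asked, in the order asked, and still so for the second after the job is handed in, with the robot touching nothing.
It also fails if it takes over 70 s, if anything falls off the work surface, if the arm or the gripper's body presses on something with over 40 N, if the wrist force passes 120 N, or if a joint passes its speed limit or range.

### The arm

A 6-joint arm with a two-finger parallel gripper is mounted at the origin on the work surface. World frame = base frame: x ahead of the robot, y to its left, z up, the work surface at z = 0. Lengths are in mm, angles in rad, forces in N, time in s.
With the tool pointing down it reaches from about 275 to 750 mm from the base axis. Payload 10.2 kg.
Tool frame: the origin (TCP) lies on the centre line of the jaws, within the pads' length; the fingertips stand manip.nose_length ahead of it and the grasp point (between the pads) lies 5 mm behind it (manip.nose_length is the distance from the TCP to the fingertips, in mm); z points along the fingers, y is the line along which they close (so a half turn about z gives the same grasp; the last joint's range is limited). The gripper opens to 88 mm and grips with 3 to 60 N. Pads are 18 mm wide; open, the fingers measure 123 mm over their backs; the gripper's body (75 mm by 187 mm) begins 45 mm behind the grasp point.
Start: joints at [-1.498, 0.313, 1.498, -0, 1.331, -0.223], TCP at [153.027, -502.209, 252.72] pointing down, gripper open.
Joint ranges: [-2.94, 2.94], [-0.97, 2.17], [0.19, 2.56], [-1.23, 4.37], [0.02, 3.11], [-2.88, 2.88]. Speed limits (rad/s): [2.39, 2.39, 3.01, 3.14, 3.14, 3.14].

### API

Orientations are given as a unit quaternion [x, y, z, w].
In Python, from plant import manip, vision, hand_in gives the robot as it stands.
- The arm moves only by the tool carry_out, never from a script. Its arguments are lists of equal length, an entry for each row: "delta_pos": the shift along the world's x, y, z in cm, a list of three; "turn": the turn about the world's z in degrees; "fingers": the opening, from -1 (shut) to 1 (fully open). A call has 1 to 8 rows; each row shifts and turns the commanded pose from where the row before left it; what a row does not reach is not made up. A row lasts 1/12 s, in which the tool goes at most 41.7 mm and 7.16 degrees, less where a joint would pass 70% of its speed; a pose out of reach is approached as far as the arm can. A call with a gripper value outside its range is refused whole. The fingers move at their own pace and stop on an object; "newtons" is the grip in N (left out, the last holds). Time passes only in rows, so rows that do not move let the fingers close. It gives the time, the measured TCP pose, the force, the opening and the grip force at its end, in the units of the state.
- manip.sense(): the state, without advancing time (a new reading comes with each control period).
- vision.grab_frame(name): name is "side" or "top"; returns a dict with "img" (480x640x3 uint8, red, green, blue), "mtx" (3x3 intrinsics, pixels), "world_to_cam" (4x4, takes a point from world to camera coordinates). Camera axes: x right, y up, looking along -z (the intrinsics and any distortion apply to the point x, -y, -z); pixel columns grow to the right and rows downward; lengths in mm; the calibration is good to about 2 mm. A picture is of the moment at which its call begins. There is no depth.
- hand_in(): hands the job in; it is judged then, once.
Trained networks look in a picture, given as the dict that the camera call returned (one of the last four; its "shot" number tells which), for a name from the list of things; names that differ only in an ending like _2 or _b are one class to them, and where a whole thing is asked for, a point or a joint stands for the part that bears it (a point fixed in the world has none). Each returns a list of dicts, best first, with "p" (0 to 1); they miss things now and then, are a little off and sometimes report something else, mostly with a low value. They report only what shows in the picture. A call takes as long as a camera call. They do not tell look-alikes from the thing itself.
- vision.spot_in(picture, label): "rect" ([centre column, centre row, width, height] in pixels, round what is visible of it).
- vision.spot_point(picture, label): "xy" ([column, row] in pixels: a listed point, or the origin of a listed thing).
The state is a dict: "time": time; "q": joint angles; "joint_velocities": joint speeds; "tau": joint torques, N m; "eef_pos": TCP position; "tcp_rot": TCP orientation; "contact_force": force on the tool from outside, world axes, zero at the start; "torque": the same for the moment, N m; "opening": finger opening in mm; "finger_force": force on a finger pad.
Only numpy, scipy, OpenCV 4.12 (cv2) and the standard library are available. Lean on these libraries where they do the work, as an engineer would, in place of code of your own. Each camera call takes 0.05 s, during which the arm holds its last target. There are 200 camera calls.

## Working session

There is one attempt and no reset: what is moved stays moved. The work goes in short steps, Python scripts to look and compute and a tool call to move; the robot and the scene stay as the last step left them, time stands still between calls to the robot, and variables do not carry over. Pictures are saved under pics/ and viewed, at most 10 in all, crops included, and the job is handed in when it is done.

Besides the shell and the picture viewer there is one more tool, called after "Request:" by a JSON object that holds its "op" and its "data", one argument or row to a line. carry_out: Moves the arm, as the interface text tells. Its arguments: {"type":"object","properties":{"delta_pos":{"type":"array","items":{"type":"array","items":{"type":"number"}}},"turn":{"type":"array","items":{"type":"number"}},"fingers":{"type":"array","items":{"type":"number"}},"newtons":{"type":"number"}},"required":["delta_pos","turn","fingers"]}

```bash
mkdir -p pics
cat > h.py <<'E'
import numpy as np, cv2
from plant import manip, vision, hand_in
def ray(f,uv):
    K=np.array(f["mtx"]);M=np.array(f["world_to_cam"])
    d=np.linalg.inv(K)@np.array([uv[0],uv[1],1.]); d=np.array([d[0],-d[1],-d[2]])
    R=M[:3,:3]; return -R.T@M[:3,3], R.T@d
def atz(f,uv,z):
    o,d=ray(f,uv); return o+d*(z-o[2])/d[2]
def proj(f,p):
    K=np.array(f["mtx"]);M=np.array(f["world_to_cam"])
    c=M[:3,:3]@np.array(p,float)+M[:3,3]; c=K@np.array([c[0],-c[1],-c[2]]); return c[:2]/c[2]
def tri(f1,a,f2,b):
    o1,d1=ray(f1,a);o2,d2=ray(f2,b)
    s=np.linalg.lstsq(np.c_[d1,-d2],o2-o1,rcond=None)[0]
    p,q=o1+s[0]*d1,o2+s[1]*d2
    return (p+q)/2,np.linalg.norm(p-q)
def save(f,n): cv2.imwrite("pics/"+n,f["img"][:,:,::-1])
E
python3 - <<'E'
from h import *
np.set_printoptions(precision=1,suppress=True)
F={n:vision.grab_frame(n) for n in("top","side")}
print(manip.nose_length,{k:v for k,v in manip.sense().items()})
for n,f in F.items():
    save(f,n+"0.png"); print(n,f.keys(),f["mtx"],ray(f,[320,240]))
    for l in ["nut","nut_grip","mat","seat","crown","spindle_tip","centrifuge","rotor_rim","timer","sharps","rack"]:
        print(n,l,[(np.round(x["xy"],1),round(x["p"],2)) for x in vision.spot_point(f,l)[:4]])
    print([(np.round(x["rect"]),round(x["p"],2)) for x in vision.spot_in(f,"nut")[:5]])
E
```

```text
14.0 {'time': 0.1, 'q': array([-1.5,  0.3,  1.5,  0. ,  1.3, -0.2]), 'joint_velocities': array([ 0., -0., -0., -0.,  0.,  0.]), 'tau': array([  0. , -40.3, -25.3,   0.1,   0. ,  -0. ]), 'eef_pos': array([ 153. , -502. ,  252.2]), 'tcp_rot': array([ 1. ,  0.1,  0. , -0. ]), 'contact_force': array([-0.2,  0.2, -0.7]), 'torque': array([0., 0., 0.]), 'finger_force': 0.0, 'opening': 88.58064755171391}
top dict_keys(['img', 'mtx', 'world_to_cam', 'shot']) [[466.3   0.  318.5]
 [  0.  466.3 239.8]
 [  0.    0.    1. ]] (array([ 389.5,  -19.4, 1073.7]), array([ 0.2, -0. , -1. ]))
top nut [(array([163.6, 300.1]), 0.95), (array([223.4, 299.6]), 0.63)]
top nut_grip [(array([149.5, 293.5]), 0.97), (array([221.8, 300.9]), 0.96)]
top mat [(array([224.5, 302. ]), 0.66)]
top seat [(array([406.2, 286.7]), 0.6), (array([465.1, 207.1]), 0.38)]
top crown [(array([410.6, 286.1]), 0.79)]
top spindle_tip [(array([408.9, 288.6]), 0.66)]
top centrifuge [(array([396.2, 291.6]), 0.83)]
top rotor_rim [(array([400.4, 251.9]), 0.79)]
top timer [(array([295.1, 200.8]), 0.78)]
top sharps [(array([158.4, 217.4]), 0.
[... 328 characters left out ...]
39.5,  845. ]), array([ 0.3, -0.8, -0.6]))
side nut [(array([369.5, 345.4]), 0.8)]
side nut_grip [(array([336.8, 371.4]), 0.8), (array([368.9, 327.5]), 0.77)]
side mat [(array([368.7, 348.1]), 0.65), (array([406.9, 202.9]), 0.34)]
side seat [(array([406.7, 199.6]), 0.7)]
side crown [(array([410.2, 195.9]), 0.61)]
side spindle_tip [(array([410.6, 192.6]), 0.82)]
side centrifuge [(array([405.2, 246.8]), 0.85)]
side rotor_rim [(array([376. , 202.4]), 0.7)]
side timer [(array([287.5, 283.3]), 0.72), (array([407.3, 199.5]), 0.35)]
side sharps [(array([243.7, 388. ]), 0.86)]
side rack [(array([349.6, 202.1]), 0.97)]
[(array([340., 390.,  34.,  52.]), 0.86), (array([369., 339.,  29.,  40.]), 0.72)]
```

View pics/top0.png

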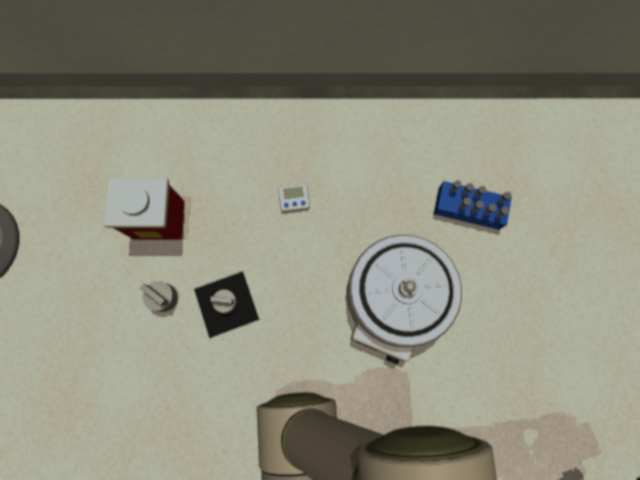

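View pics/side0.png

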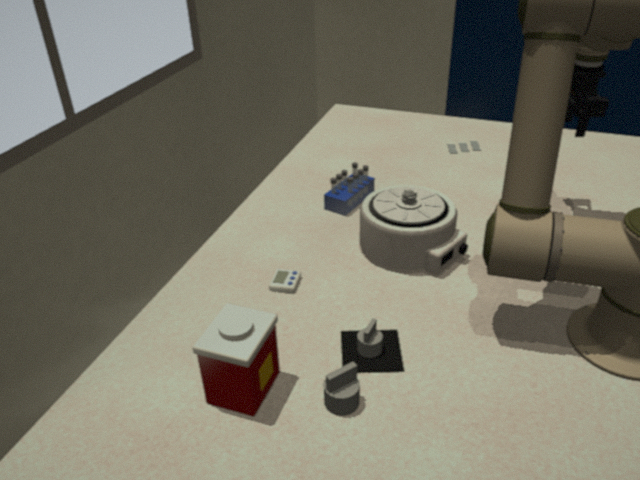

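Run:
```python
from h import *
np.set_printoptions(precision=1,suppress=True)
a=vision.grab_frame("top");b=vision.grab_frame("side")
g=lambda f,l:[x["xy"] for x in vision.spot_point(f,l) if x["p"]>.4]
for l in ["nut","nut_grip","mat","seat","crown","spindle_tip","centrifuge","rotor_rim","timer","sharps","rack"]:
    for p in g(a,l):
        for q in g(b,l): print(l,p,q,*tri(a,p,b,q))
# crops enlarged
c=a["img"][255:345,120:270]; d=b["img"][300:430,300:420]
c=cv2.resize(c,None,fx=4,fy=4,interpolation=3); d=cv2.resize(d,None,fx=4,fy=4,interpolation=3)[:360]
cv2.imwrite("pics/crop_top.png",c[:,:,::-1])
```

```text
nut [164.4, 299.0] [343.0, 406.3] [492.5 336.8 -10.8] 3.5785061204880835
nut [164.4, 299.0] [365.2, 348.3] [472.6 296.6 107. ] 20.781381073221393
nut [225.4, 302.8] [343.0, 406.3] [ 512.4  225.2 -145.2] 30.625792822471897
nut [225.4, 302.8] [365.2, 348.3] [487.4 193.1   4.2] 6.838488980477652
nut_grip [223.1, 302.3] [368.5, 327.1] [483.5 187.5  57.4] 6.207894920795395
nut_grip [223.1, 302.3] [337.9, 371.3] [515.5 215.3 -53.6] 51.116851365728444
nut_grip [223.1, 302.3] [373.4, 203.0] [476.7 139.7 310.2] 38.36909981270684
nut_grip [150.4, 293.3] [368.5, 327.1] [471.8 304.1 165.7] 33.264399095549685
nut_grip [150.4, 293.3] [337.9, 371.3] [498.4 338.5  78.8] 1.251715842192376
nut_grip [150.4, 293.3] [373.4, 203.0] [468.5 235.2 367. ] 4.250609941806863
mat [227.8, 303.1] [410.4, 195.2] [444.3 122.8 328.4] 21.27042130956506
mat [227.8, 303.1] [369.4, 347.6] [483.7 187.2   2.9] 0.33378163690357704
crown [410.1, 284.2] [407.8, 195.3] [ 506.2 -203.8  142.4] 4.698325101990457
spindle_tip [411.9, 288.0] [410.8, 191.0] [ 498.3 -204.4  154.9] 2.0604259757654444
centrifuge [395.4, 292.6] [400.7, 244.7] [ 509.7 -196.3    2.1] 5.263517578887176
rotor_rim [403.2, 252.4] [375.9, 202.8] [ 580.2 -198.1  111.4] 1.3024673202519357
sharps [157.8, 216.7] [242.8, 388.6] [685.5 362.9  -2.1] 8.13415034077758
rack [468.2, 206.2] [348.5, 199.6] [ 712.2 -379.5    0.7] 3.945149825164407
```

Run:
```python
from h import *
a=vision.grab_frame("top");b=vision.grab_frame("side")
save(a,"a.png");save(b,"b.png")
np.savez("cams.npz",aK=a["mtx"],aM=a["world_to_cam"],bK=b["mtx"],bM=b["world_to_cam"])
r=lambda im:cv2.resize(im,(390,300),interpolation=2)
t=np.vstack([np.hstack([r(a["img"][280:325,195:254]),r(b["img"][310:370,330:408])]),np.hstack([r(a["img"][230:350,340:470] if 0 else a["img"][240:340,340:470]),r(b["img"][180:250,355:446])])])
cv2.imwrite("pics/c1.png",t[:,:,::-1])
```

```text
(no output)
```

View pics/c1.png

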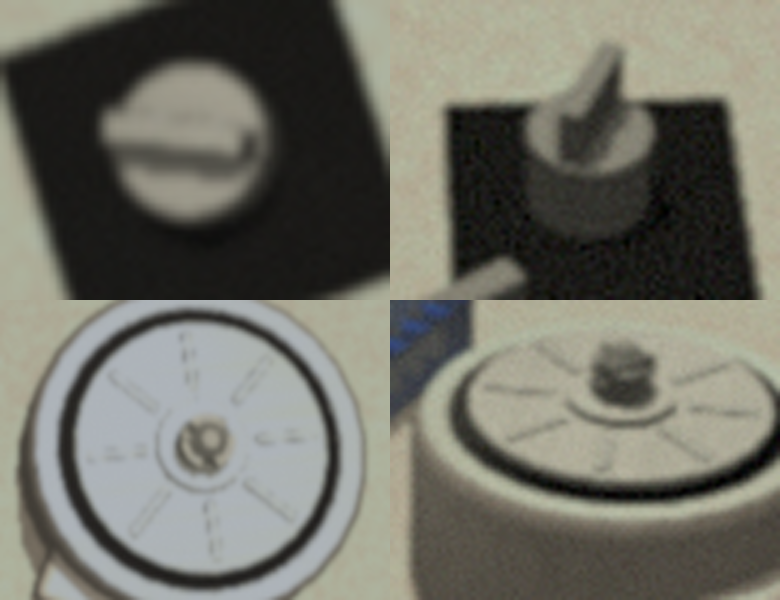

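```bash
cat > fit.py <<'E'
from h import *
from scipy.optimize import minimize
np.set_printoptions(precision=2,suppress=True)
C=np.load("cams.npz")
fs=[dict(img=cv2.imread("pics/a.png"),mtx=C["aK"],world_to_cam=C["aM"]),dict(img=cv2.imread("pics/b.png"),mtx=C["bK"],world_to_cam=C["bM"])]
t=np.linspace(0,2*np.pi,60)
S=8
def sil(f,x,y,yaw,box):
    x0,y0,w,h=box; m=np.zeros((h*S,w*S),np.uint8)
    c,s=np.cos(yaw),np.sin(yaw)
    hub=[[x+25*np.cos(a),y+25*np.sin(a),z] for a in t for z in(4,40)]
    bar=[[x+c*u-s*v,y+s*u+c*v,z] for u in(-23,23) for v in(-5,5) for z in(40,67)]
    for P in(hub,bar):
        q=np.array([(proj(f,p)-[x0,y0]+.5)*S for p in P],np.float32)
        cv2.fillConvexPoly(m,cv2.convexHull(np.round(q).astype(np.int32)),255)
    return cv2.resize(m,(w,h),interpolation=cv2.INTER_AREA)/255.
boxes=[(203,283,40,36),(348,314,42,50)]
G=[]
for f,(x0,y0,w,h) in zip(fs,boxes):
    g=cv2.cvtColor(f["img"],6).astype(float)[y0:y0+h,x0:x0+w]; G.append(g)
def cost(p,views=(0,1)):
    e=0
    for i in views:
        s=sil(fs[i],*p[:2],p[2],boxes[i]); g=np.clip((G[i]-30)/(np.array([130,65])[i]-30),0,1); 
        if i==1: W=np.ones_like(g)
        e+=((s-g)**2).mean()
    return e
if __name__=="__main__":
    for v in((0,),(1,),(0,1)):
        best=min((minimize(cost,[485,190,y0],(v,),method="Nelder-Mead",options=dict(initial_simplex=[[485,190,y0],[490,190,y0],[485,195,y0],[485,190,y0+.3]])) for y0 in (0,.5,1,1.4,1.8,2.3,2.8)),key=lambda r:r.fun)
        print(v,best.x[:2],np.degrees(best.x[2])%180,best.fun)
    # centrifuge: black ring contours
    for f,(x0,y0,w,h) in zip(fs,[(340,230,130,125),(355,180,110,75)]):
        g=cv2.cvtColor(f["img"],6)[y0:y0+h,x0:x0+w]; g=cv2.resize(g,None,fx=4,fy=4,interpolation=2)
        m=(g<85).astype(np.uint8)
        cs,hr=cv2.findContours(m,cv2.RETR_CCOMP,cv2.CHAIN_APPROX_NONE)
        for c in sorted(cs,key=lambda c:-cv2.contourArea(c))[:3]:
            e=cv2.fitEllipse(c); ctr=np.array(e[0])/4+[x0-.375,y0-.375]
            print("ell",ctr,np.array(e[1])/4,e[2],"at116",atz(f,ctr,116),atz(f,ctr,125))
    for q in ([500,-204,160],[500,-204,130],[500,-204,116]): print(proj(fs[0],q),proj(fs[1],q))
E
python3 fit.py
```

```text
(0,) [487.69 193.9 ] 160.43654717786436 0.03534319393716092
(1,) [491.19 163.19] 20.08272586528443 0.1998258093900492
(0, 1) [485.59 190.45] 5.25194325408974 0.3599120432664974
ell [405.86 289.52] [90.67 94.39] 131.58154296875 at116 [ 500.91 -199.55  116.  ] [ 499.86 -197.86  125.  ]
ell [406.56 288.78] [83.53 87.05] 133.81332397460938 at116 [ 502.42 -201.07  116.  ] [ 501.36 -199.36  125.  ]
ell [316.84 337.79] [82.98 86.12] 0.0 at116 [403.99 -16.48 116.  ] [403.85 -16.5  125.  ]
ell [405.33 237.93] [35.59 98.6 ] 81.30030822753906 at116 [474.13 -58.81 116.  ] [471.41 -45.25 125.  ]
ell [408.39 205.63] [39.59 76.33] 93.0708999633789 at116 [ 500.1 -200.8  116. ] [ 497.06 -185.49  125.  ]
ell [362.15 189.68] [18.18 29.92] 24.39261245727539 at116 [ 630.27 -244.39  116.  ] [ 625.62 -228.54  125.  ]
[412.25 287.37] [409.77 189.04]
[409.34 289.16] [409.06 199.98]
[408.04 289.96] [408.73 205.  ]
```

Run:
```python
from fit import *
from scipy.ndimage import label
print([np.percentile(g,[1,10,30,50,70,90]) for g in G])
a,b=fs
print("hub",atz(a,[223.7,301.1],40),atz(b,[370,336],40))
l,r=atz(a,[210.6,298],67),atz(a,[231.8,302],67);print("bar",l,r)
import fit
fit.boxes[:]=[(206,286,34,30),(352,318,36,42)]
fit.G[:]=[cv2.cvtColor(f["img"],6).astype(float)[y:y+h,x:x+w] for f,(x,y,w,h) in zip(fs,fit.boxes)]
lo=25
def cost(p,views=(0,1)):
    e=0
    for i in views:
        s=sil(fs[i],*p[:2],p[2],fit.boxes[i]); g=np.clip((fit.G[i]-30)/([90,60][i]-30),0,1)
        e+=((s-g)**2).mean()
    return e
for v in((0,),(1,),(0,1)):
    R=[minimize(cost,[486,189,y0],(v,),method="Nelder-Mead",options=dict(initial_simplex=[[486,189,y0],[490,189,y0],[486,193,y0],[486,189,y0+.2]])) for y0 in (1,1.3,1.6)]
    best=min(R,key=lambda r:r.fun); print(v,best.x[:2],np.degrees(best.x[2]),best.fun)
x,y,w_=best.x
out=[]
for f,bx in zip(fs,fit.boxes):
    x0,y0,w,h=bx; im=cv2.resize(f["img"][y0:y0+h,x0:x0+w],(w*10,h*10),interpolation=2)
    m=(cv2.resize(sil(f,x,y,w_,bx),(w*10,h*10),interpolation=2)>.5).astype(np.uint8)
    cs,_=cv2.findContours(m,0,2); cv2.drawContours(im,cs,-1,(0,0,255),1)
    q=np.array([(proj(f,[x+np.cos(w_)*u-np.sin(w_)*k,y+np.sin(w_)*u+np.cos(w_)*k,67])-[x0,y0]+.5)*10 for u,k in((-23,-5),(23,-5),(23,5),(-23,5))]).astype(np.int32)
    cv2.polylines(im,[q],True,(0,255,0),1)
    out.append(cv2.copyMakeBorder(im,0,420-h*10,0,0,0))
cv2.imwrite("pics/ov.png",np.hstack(out))
```

```text
[array([ 18.,  23.,  25.,  26.,  82., 146.]), array([ 11.,  21.,  30.,  53., 130., 174.])]
hub [484.63 189.27  40.  ] [481.68 193.01  40.  ]
bar [488.82 212.3   67.  ] [480.2  166.34  67.  ]
(0,) [487.22 193.06] 86.41192563582374 0.016328645279718963
(1,) [487.95 174.51] 20.797613320216936 0.1594423517409869
(0, 1) [485.59 190.73] 25.163034367424846 0.2872136068383524
```

View pics/ov.png

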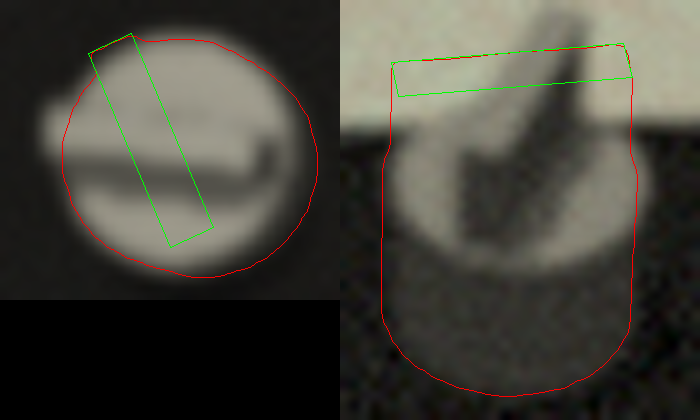

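Run:
```python
from fit import *
a,b=fs
for f,l,r in((a,[211,298],[230.3,300.5]),(b,[365.5,332.5],[374.3,319])):
    L,R=atz(f,l,67),atz(f,r,67);d=L-R;print((L+R)/2,np.hypot(*d[:2]),np.degrees(np.arctan2(d[1],d[0])))
import cv2
# top-only fit with bar
from scipy.optimize import minimize
best=minimize(cost,[485,189,1.4],((0,),),method="Nelder-Mead",options=dict(initial_simplex=[[486,189,1.4],[490,189,1.4],[486,193,1.4],[486,189,1.6]]))
print(best.x,np.degrees(best.x[2]),best.fun)
for p in [(484,190)]:
  for yw in (1.2,1.3,1.4,1.5): print(yw,[proj(f,[p[0]+k*23*np.cos(yw),p[1]+k*23*np.sin(yw),67]) for f in fs for k in(1,-1)])
print("tip",proj(a,[501.5,-200,160]),proj(b,[501.5,-200,160]),atz(a,[409.7,286.7],160),atz(b,[408.7,190.5],160))
```

```text
[486.12 190.57  67.  ] 42.10232911878409 82.61958987211378
[482.3 193.1  67. ] 43.4448957115699 82.89097191364962
[487.05 193.     1.43] 81.81962975395649 0.03655664068841044
1.2 [array([211.08, 296.36]), array([230.68, 304.12]), array([362.32, 330.62]), array([376.63, 318.47])]
1.3 [array([210.7 , 297.38]), array([231.06, 303.1 ]), array([363.29, 331.1 ]), array([375.67, 318.01])]
1.4 [array([210.41, 298.43]), array([231.33, 302.05]), array([364.34, 331.51]), array([374.64, 317.62])]
1.5 [array([210.23, 299.49]), array([231.5 , 300.98]), array([365.43, 331.86]), array([373.57, 317.29])]
tip [410.18 286.61] [408.78 189.71] [ 501.32 -199.06  160.  ] [ 500.8  -196.14  160.  ]
```

Run:
```python
from h import *
from scipy.spatial.transform import Rotation as R
s=manip.sense();M=R.from_quat(s["tcp_rot"]).as_matrix();print(s["eef_pos"],s["tcp_rot"],s["q"]);print(M.round(3),np.degrees(np.arctan2(M[1,1],M[0,1])))
```

```text
[ 153.02949659 -502.21896776  252.71427398] [ 9.89079926e-01  1.47380118e-01 -2.92176732e-06 -1.07547059e-05] [-1.49839350e+00  3.12934463e-01  1.49766884e+00 -7.66906545e-06
  1.33101036e+00 -2.23433234e-01]
[[ 0.957  0.292 -0.   ]
 [ 0.292 -0.957  0.   ]
 [-0.    -0.    -1.   ]] -73.04973805317147
```

Request:
{"op": "carry_out", "data": {
  "delta_pos": [
    [1.4, 2.9, 0],
    [1.4, 2.9, 0],
    [1.4, 2.9, 0],
    [1.4, 2.9, 0],
    [1.4, 2.9, 0],
    [1.4, 2.9, 0],
    [1.4, 2.9, 0],
    [1.4, 2.9, 0]
  ],
  "turn": [3, 3, 3, 3, 3, 3, 3, 3],
  "fingers": [1, 1, 1, 1, 1, 1, 1, 1],
  "newtons": 20
}}

```text
time: 3.37
eef_pos: [265.3, -268.7, 252.8]
tcp_rot: [0.936, 0.351, 0.0, 0.0]
contact_force: [0.5, -0.3, 1.1]
opening: 88.1
finger_force: 0.0
```

Request:
{"op": "carry_out", "data": {
  "delta_pos": [
    [1.4, 2.9, 0],
    [1.4, 2.9, 0],
    [1.4, 2.9, 0],
    [1.4, 2.9, 0],
    [1.4, 2.9, 0],
    [1.4, 2.9, 0],
    [1.4, 2.9, 0],
    [1.4, 2.9, 0]
  ],
  "turn": [3, 3, 3, 3, 3, 3, 3, 3],
  "fingers": [1, 1, 1, 1, 1, 1, 1, 1]
}}

```text
time: 4.03
eef_pos: [377.4, -36.6, 253.0]
tcp_rot: [0.843, 0.538, 0.0, 0.0]
contact_force: [0.3, -0.8, -0.7]
opening: 88.3
finger_force: 0.0
```

Request:
{"op": "carry_out", "data": {
  "delta_pos": [
    [1.3, 2.9, -0.5],
    [1.3, 2.9, -1],
    [1.3, 2.9, -1.5],
    [1.3, 2.9, -2],
    [1.3, 2.9, -2],
    [1.3, 2.9, -2],
    [1.3, 2.9, -2],
    [1.3, 2.9, -1]
  ],
  "turn": [2, 2, 2, 2, 2, 2, 2, 3],
  "fingers": [1, 1, 1, 1, 1, 1, 1, 1]
}}

```text
time: 4.7
eef_pos: [480.6, 195.3, 130.4]
tcp_rot: [0.754, 0.656, -0.001, -0.001]
contact_force: [-0.5, -1.1, -0.2]
opening: 88.3
finger_force: 0.0
```

Request:
{"op": "carry_out", "data": {
  "delta_pos": [
    [0.3, -0.3, -1.5],
    [0, 0, -1.8],
    [0, 0, 0],
    [0, 0, 0]
  ],
  "turn": [0, 0, 0, 0],
  "fingers": [1, 1, 1, 1]
}}

```text
time: 5.03
eef_pos: [483.7, 190.7, 99.5]
tcp_rot: [0.755, 0.656, -0.001, -0.0]
contact_force: [-0.5, -0.4, 0.5]
opening: 88.1
finger_force: 0.0
```

Run:
```python
from h import *
a=vision.grab_frame("top");b=vision.grab_frame("side")
s=manip.sense();print(s["eef_pos"],s["tcp_rot"],proj(b,s["eef_pos"]),proj(a,s["eef_pos"]))
t=np.hstack([cv2.resize(a["img"][270:330,185:265],(400,300),interpolation=2),cv2.resize(b["img"][290:365,320:420],(400,300),interpolation=2)])
cv2.imwrite("pics/c3.png",t[:,:,::-1])
```

```text
[484.48189118 190.68367855 100.84146365] [7.55133377e-01 6.55570748e-01 6.43592659e-04 4.04394592e-04] [369.57151623 311.34872712] [217.22862086 298.47560378]
```

View pics/c3.png

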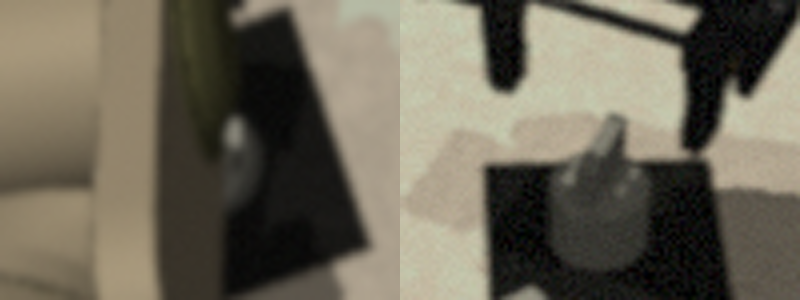

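Request:
{"op": "carry_out", "data": {
  "delta_pos": [
    [0, 0, -1.5],
    [0, 0, -1.5],
    [0, 0, -0.9],
    [0, 0, -0.5],
    [0, 0, 0],
    [0, 0, 0]
  ],
  "turn": [0, 0, 0, 0, 0, 0],
  "fingers": [1, 1, 1, 1, 1, 1]
}}

```text
time: 5.63
eef_pos: [484.4, 190.8, 56.4]
tcp_rot: [0.755, 0.656, 0.0, 0.0]
contact_force: [0.4, 0.7, -0.2]
opening: 88.4
finger_force: 0.0
```

Request:
{"op": "carry_out", "data": {
  "delta_pos": [
    [0, 0, 0],
    [0, 0, 0],
    [0, 0, 0],
    [0, 0, 0],
    [0, 0, 0],
    [0, 0, 0],
    [0, 0, 0],
    [0, 0, 0]
  ],
  "turn": [0, 0, 0, 0, 0, 0, 0, 0],
  "fingers": [-1, -1, -1, -1, -1, -1, -1, -1],
  "newtons": 20
}}

```text
time: 6.3
eef_pos: [484.0, 190.8, 55.7]
tcp_rot: [0.755, 0.656, -0.0, -0.0]
contact_force: [-0.1, 0.7, -0.0]
opening: 36.8
finger_force: 0.0
```

Request:
{"op": "carry_out", "data": {
  "delta_pos": [
    [0, 0, 0],
    [0, 0, 0],
    [0, 0, 0],
    [0, 0, 0],
    [0, 0, 0],
    [0, 0, 0],
    [0, 0, 0],
    [0, 0, 0]
  ],
  "turn": [0, 0, 0, 0, 0, 0, 0, 0],
  "fingers": [-1, -1, -1, -1, -1, -1, -1, -1]
}}

```text
time: 6.97
eef_pos: [484.0, 190.8, 55.7]
tcp_rot: [0.755, 0.656, 0.0, -0.0]
contact_force: [-0.3, 0.3, 0.9]
opening: 10.0
finger_force: 20.0
```

Request:
{"op": "carry_out", "data": {
  "delta_pos": [
    [0, 0, 0.5],
    [0, 0, 1],
    [0, 0, 1.5],
    [0, 0, 2],
    [0, 0, 2],
    [0, 0, 2],
    [0, 0, 2],
    [0, 0, 2]
  ],
  "turn": [0, 0, 0, 0, 0, 0, 0, 0],
  "fingers": [-1, -1, -1, -1, -1, -1, -1, -1]
}}

```text
time: 7.63
eef_pos: [483.8, 190.8, 187.7]
tcp_rot: [0.755, 0.656, 0.0, 0.0]
contact_force: [-0.1, 0.4, -2.1]
opening: 9.8
finger_force: 20.0
```

Request:
{"op": "carry_out", "data": {
  "delta_pos": [
    [0.1, -1.5, 1.5],
    [0.1, -2.5, 1.5],
    [0.1, -2.9, 1.2],
    [0.1, -2.9, 1],
    [0.1, -2.9, 0],
    [0.1, -2.9, 0],
    [0.1, -2.9, 0],
    [0.1, -2.9, 0]
  ],
  "turn": [0, -1.5, -1.5, -1.5, -1.5, -1.5, -1.5, -1.5],
  "fingers": [-1, -1, -1, -1, -1, -1, -1, -1]
}}

```text
time: 8.3
eef_pos: [491.7, -24.6, 238.7]
tcp_rot: [0.812, 0.583, 0.0, 0.0]
contact_force: [0.0, -0.3, -1.0]
opening: 9.5
finger_force: 20.0
```

Request:
{"op": "carry_out", "data": {
  "delta_pos": [
    [0.1, -2.9, 0],
    [0.1, -2.9, 0],
    [0.1, -2.9, 0],
    [0.1, -2.9, 0],
    [0.1, -2.9, 0],
    [0.2, -2, 0],
    [0.2, -1.1, 0],
    [0.1, 0, 0]
  ],
  "turn": [-1.5, -1.5, -1.5, -1.5, -1.5, -2, 0, 0],
  "fingers": [-1, -1, -1, -1, -1, -1, -1, -1]
}}

```text
time: 8.97
eef_pos: [502.0, -200.7, 238.1]
tcp_rot: [0.858, 0.514, 0.0, 0.0]
contact_force: [0.2, 0.4, -0.3]
opening: 9.6
finger_force: 20.0
```

Run:
```python
from h import *
np.set_printoptions(precision=1,suppress=True)
a=vision.grab_frame("top");b=vision.grab_frame("side")
s=manip.sense();print(s["eef_pos"],s["tcp_rot"],s["q"],s["contact_force"],proj(b,s["eef_pos"]),proj(a,s["eef_pos"]))
for f in(a,b):
  for l in("nut","nut_grip","spindle_tip","crown","rotor_rim"):print(l,[(np.round(x["xy"],1),round(x["p"],2)) for x in vision.spot_point(f,l)[:3]])
e=s["eef_pos"];print("underside exp",proj(b,e-[0,0,51.7]),"tip exp",proj(b,[501.3,-199.5,160]))
t=np.hstack([cv2.resize(a["img"][240:340,345:445],(400,400),interpolation=2),cv2.resize(b["img"][130:230,360:460],(400,400),interpolation=2)])
cv2.imwrite("pics/c4.png",t[:,:,::-1])
```

```text
[ 502.1 -198.4  237.9] [ 0.9  0.5  0.  -0. ] [-0.6  0.4  1.5  0.   1.3 -0.1] [ 0.2 -0.  -1.2] [410.3 160.2] [417.6 281. ]
nut [(array([162.2, 300. ]), 0.94)]
nut_grip [(array([151., 294.]), 0.68)]
spindle_tip []
crown [(array([464. , 205.5]), 0.61)]
rotor_rim [(array([399.7, 251. ]), 0.57)]
nut [(array([341.4, 401.5]), 0.72), (array([407.6, 180.6]), 0.7)]
nut_grip [(array([338.8, 373.9]), 0.78), (array([408.6, 153.9]), 0.71)]
spindle_tip [(array([411.8, 192.4]), 0.91)]
crown [(array([408.8, 196.3]), 0.68)]
rotor_rim [(array([373.3, 200.4]), 0.63)]
underside exp [409.  180.2] tip exp [408.8 189.8]
```

View pics/c4.png

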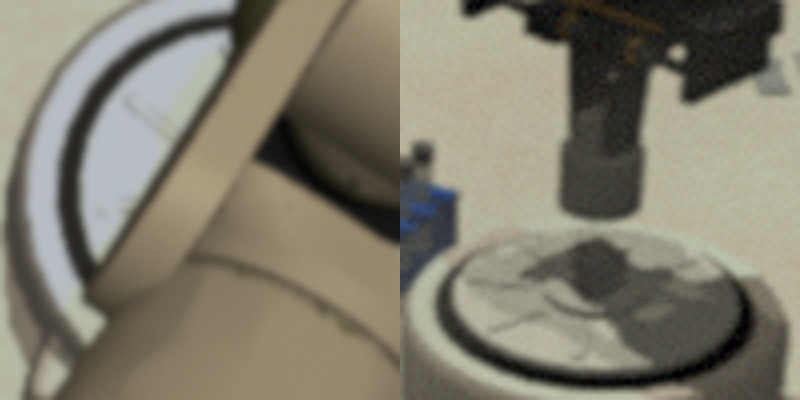

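Request:
{"op": "carry_out", "data": {
  "delta_pos": [
    [0, 0, -1],
    [0, 0, -1],
    [0, 0, -0.5],
    [0, 0, -0.2],
    [0, 0, -0.2],
    [0, 0, -0.2],
    [0, 0, 0]
  ],
  "turn": [0, 0, 0, 0, 0, 0, 0],
  "fingers": [-1, -1, -1, -1, -1, -1, -1]
}}

```text
time: 10.15
eef_pos: [502.0, -199.2, 206.5]
tcp_rot: [0.857, 0.515, -0.0, -0.0]
contact_force: [-0.1, -0.0, -1.8]
opening: 9.8
finger_force: 20.0
```

Request:
{"op": "carry_out", "data": {
  "delta_pos": [
    [0, 0, -0.2],
    [0, 0, -0.2],
    [0, 0, 0]
  ],
  "turn": [0, 0, 0],
  "fingers": [-1, -1, -1]
}}

```text
time: 10.4
eef_pos: [501.9, -199.1, 202.4]
tcp_rot: [0.857, 0.515, -0.0, -0.0]
contact_force: [-0.0, 0.1, -1.6]
opening: 9.7
finger_force: 20.0
```

Request:
{"op": "carry_out", "data": {
  "delta_pos": [
    [0, 0, -0.1],
    [0, 0, -0.1],
    [0, 0, 0]
  ],
  "turn": [0, 0, 0],
  "fingers": [-1, -1, -1]
}}

```text
time: 10.65
eef_pos: [502.0, -199.2, 200.6]
tcp_rot: [0.857, 0.515, -0.0, -0.0]
contact_force: [-0.6, 0.1, -1.0]
opening: 9.7
finger_force: 20.0
```

Request:
{"op": "carry_out", "data": {
  "delta_pos": [
    [0, 0, -0.1],
    [0, 0, -0.1],
    [0, 0, 0]
  ],
  "turn": [0, 0, 0],
  "fingers": [-1, -1, -1]
}}

```text
time: 10.9
eef_pos: [502.0, -199.2, 198.5]
tcp_rot: [0.857, 0.515, -0.0, -0.0]
contact_force: [-0.1, -0.7, -1.9]
opening: 9.8
finger_force: 20.0
```

Request:
{"op": "carry_out", "data": {
  "delta_pos": [
    [0, 0, -0.05],
    [0, 0, -0.05],
    [0, 0, 0]
  ],
  "turn": [0, 0, 0],
  "fingers": [-1, -1, -1]
}}

```text
time: 11.15
eef_pos: [502.0, -199.2, 197.6]
tcp_rot: [0.857, 0.515, -0.0, -0.0]
contact_force: [0.2, 0.1, -0.8]
opening: 9.7
finger_force: 20.0
```

```bash
python3 -c "
from h import *
s=manip.sense();print(s['eef_pos'],s['contact_force'],s['torque'],s['q'])"
```

```text
[ 502.00299142 -199.20419016  197.62152424] [ 0.19691606  0.10908299 -0.83969532] [-0.00325593 -0.05387582 -0.00866767] [-5.94807745e-01  3.93915085e-01  1.53287069e+00  2.29223441e-05
  1.21492239e+00 -1.05147912e-01]
```

Request:
{"op": "carry_out", "data": {
  "delta_pos": [
    [0, 0, -0.05],
    [0, 0, -0.05],
    [0, 0, 0]
  ],
  "turn": [0, 0, 0],
  "fingers": [-1, -1, -1]
}}

```text
time: 11.4
eef_pos: [502.0, -199.2, 196.6]
tcp_rot: [0.857, 0.515, -0.0, -0.0]
contact_force: [-0.4, -0.2, -1.0]
opening: 9.5
finger_force: 20.0
```

Request:
{"op": "carry_out", "data": {
  "delta_pos": [
    [0, 0, -0.05],
    [0, 0, -0.05],
    [0, 0, 0]
  ],
  "turn": [0, 0, 0],
  "fingers": [-1, -1, -1]
}}

```text
time: 11.65
eef_pos: [502.0, -199.2, 195.6]
tcp_rot: [0.857, 0.515, -0.0, -0.0]
contact_force: [-1.4, -1.2, -1.5]
opening: 9.7
finger_force: 20.0
```

Request:
{"op": "carry_out", "data": {
  "delta_pos": [
    [0, 0, -0.1],
    [0, 0, -0.05],
    [0, 0, 0]
  ],
  "turn": [0, 0, 0],
  "fingers": [-1, -1, -1]
}}

```text
time: 11.9
eef_pos: [502.0, -199.2, 194.1]
tcp_rot: [0.857, 0.515, -0.0, -0.0]
contact_force: [0.2, 0.4, -2.3]
opening: 9.8
finger_force: 20.0
```

Request:
{"op": "carry_out", "data": {
  "delta_pos": [
    [0, 0, -0.05],
    [0, 0, -0.05],
    [0, 0, 0]
  ],
  "turn": [0, 0, 0],
  "fingers": [-1, -1, -1]
}}

```text
time: 12.15
eef_pos: [502.0, -199.2, 193.1]
tcp_rot: [0.857, 0.515, -0.0, -0.0]
contact_force: [0.8, -0.3, -1.1]
opening: 9.7
finger_force: 20.0
```

Run:
```python
from h import *
s=manip.sense();print(s['eef_pos'],s['contact_force'],s['torque'])
b=vision.grab_frame("side")
cv2.imwrite("pics/c5.png",cv2.resize(b["img"][140:220,360:460],(800,600),interpolation=2)[:,:,::-1])
```

```text
[ 502.01222626 -199.20469029  193.12040256] [ 0.76422877 -0.25442756 -1.0902483 ] [-0.01816698 -0.03744083  0.01210165]
```

View pics/c5.png

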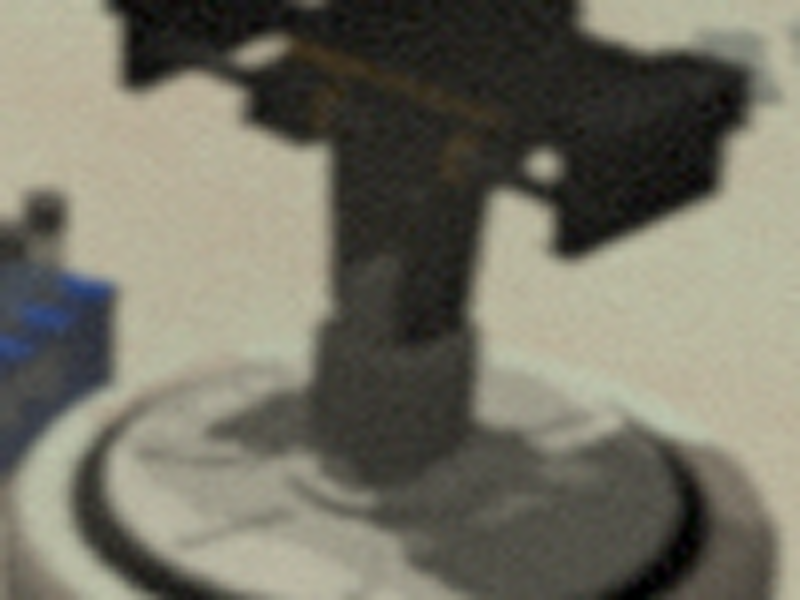

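Request:
{"op": "carry_out", "data": {
  "delta_pos": [
    [0, 0, -0.05],
    [0, 0, -0.05],
    [0, 0, 0]
  ],
  "turn": [0, 0, 0],
  "fingers": [-1, -1, -1]
}}

```text
time: 12.45
eef_pos: [502.0, -199.2, 192.1]
tcp_rot: [0.857, 0.515, -0.0, -0.0]
contact_force: [-0.5, 0.4, -1.3]
opening: 9.6
finger_force: 20.0
```

Request:
{"op": "carry_out", "data": {
  "delta_pos": [
    [0, 0, -0.05],
    [0, 0, -0.05],
    [0, 0, 0]
  ],
  "turn": [0, 0, 0],
  "fingers": [-1, -1, -1]
}}

```text
time: 12.7
eef_pos: [502.0, -199.2, 191.1]
tcp_rot: [0.857, 0.515, -0.0, -0.0]
contact_force: [-0.7, 1.0, -1.1]
opening: 9.9
finger_force: 20.0
```

Request:
{"op": "carry_out", "data": {
  "delta_pos": [
    [0, 0, -0.05],
    [0, 0, -0.05],
    [0, 0, 0]
  ],
  "turn": [0, 0, 0],
  "fingers": [-1, -1, -1]
}}

```text
time: 12.95
eef_pos: [502.1, -199.2, 190.6]
tcp_rot: [0.857, 0.515, 0.0, 0.0]
contact_force: [-0.3, 1.9, 3.3]
opening: 10.0
finger_force: 20.0
```

```bash
python3 -c "
from h import *
s=manip.sense();print(s['eef_pos'],s['contact_force'],s['torque'])"
```

```text
[ 502.11374663 -199.21580343  190.5979425 ] [-0.27139176  1.8933453   3.26485499] [ 0.08961353  0.14104648 -0.01776227]
```

Request:
{"op": "carry_out", "data": {
  "delta_pos": [
    [0, 0, 0],
    [0, 0, 0]
  ],
  "turn": [2, 0],
  "fingers": [-1, -1]
}}

```text
time: 13.12
eef_pos: [502.0, -199.4, 190.6]
tcp_rot: [0.848, 0.53, -0.0, 0.0]
contact_force: [-2.0, -0.2, 3.7]
opening: 10.0
finger_force: 20.0
```

```bash
cat > st.py <<'E'
from h import *
from scipy.spatial.transform import Rotation as R
s=manip.sense();M=R.from_quat(s["tcp_rot"]).as_matrix()
print(s['time'].__round__(2),s['eef_pos'].round(1),s['contact_force'].round(1),s['torque'].round(3),"psi",np.degrees(np.arctan2(M[1,1],M[0,1])).round(2),s["q"][5].round(2))
E
python3 st.py
```

```text
13.12 [ 502.  -199.4  190.6] [-2.  -0.2  3.7] [-0.081  0.381 -0.047] psi -25.98 -0.14
```

Request:
{"op": "carry_out", "data": {
  "delta_pos": [
    [0, 0, 0],
    [0, 0, 0]
  ],
  "turn": [2, 0],
  "fingers": [-1, -1]
}}

```text
time: 13.28
eef_pos: [502.0, -199.5, 190.7]
tcp_rot: [0.839, 0.545, -0.0, 0.0]
contact_force: [-3.3, -0.1, 5.8]
opening: 9.9
finger_force: 20.0
```

```bash
python3 st.py
```

```text
13.28 [ 502.  -199.5  190.7] [-3.3 -0.1  5.8] [-0.104  0.515 -0.05 ] psi -24.01 -0.18
```

Request:
{"op": "carry_out", "data": {
  "delta_pos": [
    [-0.05, 0, 0],
    [0, 0, 0],
    [0, 0, -0.03],
    [0, 0, -0.03],
    [0, 0, 0]
  ],
  "turn": [-2, -2, -4, -4, 0],
  "fingers": [-1, -1, -1, -1, -1]
}}

```text
time: 13.7
eef_pos: [501.7, -199.3, 189.8]
tcp_rot: [0.892, 0.452, 0.0, 0.0]
contact_force: [-0.2, -0.6, 2.5]
opening: 10.0
finger_force: 20.0
```

```bash
python3 st.py
```

```text
13.7 [ 501.7 -199.3  189.8] [-0.2 -0.6  2.5] [-0.091 -0.021 -0.012] psi -36.24 0.04
```

Request:
{"op": "carry_out", "data": {
  "delta_pos": [
    [0, 0, -0.05],
    [0, 0, -0.05],
    [0, 0, -0.05],
    [0, 0, -0.05],
    [0, 0, 0]
  ],
  "turn": [-6, -6, -6, -6, 0],
  "fingers": [-1, -1, -1, -1, -1]
}}

```text
time: 14.12
eef_pos: [501.6, -199.3, 187.7]
tcp_rot: [0.966, 0.257, 0.0, 0.0]
contact_force: [-1.0, -0.3, 2.6]
opening: 10.1
finger_force: 20.0
```

```bash
python3 st.py
```

```text
14.12 [ 501.6 -199.3  187.7] [-1.  -0.3  2.6] [-0.092  0.095  0.027] psi -60.17 0.45
```

Request:
{"op": "carry_out", "data": {
  "delta_pos": [
    [0, 0, -0.05],
    [0, 0, -0.05],
    [0, 0, -0.05],
    [0, 0, -0.05],
    [0, 0, 0]
  ],
  "turn": [-6, -6, -6, -6, 0],
  "fingers": [-1, -1, -1, -1, -1]
}}

```text
time: 14.53
eef_pos: [501.6, -199.3, 185.8]
tcp_rot: [0.999, 0.052, 0.0, 0.0]
contact_force: [-1.0, -0.5, 3.4]
opening: 9.9
finger_force: 20.0
```

Request:
{"op": "carry_out", "data": {
  "delta_pos": [
    [0, 0, -0.05],
    [0, 0, -0.05],
    [0, 0, -0.05],
    [0, 0, -0.05],
    [0, 0, 0]
  ],
  "turn": [-6, -6, -6, -6, 0],
  "fingers": [-1, -1, -1, -1, -1]
}}

```text
time: 14.95
eef_pos: [501.6, -199.2, 183.8]
tcp_rot: [0.988, -0.156, 0.0, 0.0]
contact_force: [-0.2, 1.0, 3.3]
opening: 10.0
finger_force: 20.0
```

```bash
python3 st.py
```

```text
14.95 [ 501.6 -199.2  183.8] [-0.2  1.   3.3] [ 0.093  0.105 -0.05 ] psi -107.93 1.29
```

Request:
{"op": "carry_out", "data": {
  "delta_pos": [
    [0, 0, -0.05],
    [0, 0, -0.05],
    [0, 0, -0.03],
    [0, 0, 0]
  ],
  "turn": [-6, -6, -4, 0],
  "fingers": [-1, -1, -1, -1]
}}

```text
time: 15.28
eef_pos: [501.6, -199.3, 182.5]
tcp_rot: [0.957, -0.291, 0.0, 0.0]
contact_force: [-0.3, 0.3, 3.0]
opening: 9.6
finger_force: 20.0
```

```bash
python3 st.py
```

```text
15.28 [ 501.6 -199.3  182.5] [-0.3  0.3  3. ] [0.08  0.042 0.004] psi -123.78 1.57
```

Request:
{"op": "carry_out", "data": {
  "delta_pos": [
    [0, 0, -0.03],
    [0, 0, 0]
  ],
  "turn": [-4, 0],
  "fingers": [-1, -1]
}}

```text
time: 15.45
eef_pos: [501.6, -199.2, 182.1]
tcp_rot: [0.946, -0.324, 0.0, 0.0]
contact_force: [0.6, -0.4, 3.7]
opening: 9.9
finger_force: 20.0
```

```bash
python3 st.py
```

```text
15.45 [ 501.6 -199.2  182.1] [ 0.6 -0.4  3.7] [0.032 0.093 0.024] psi -127.78 1.63
```

Request:
{"op": "carry_out", "data": {
  "delta_pos": [
    [0, 0, -0.03],
    [0, 0, 0]
  ],
  "turn": [-4, 0],
  "fingers": [-1, -1]
}}

```text
time: 15.62
eef_pos: [501.6, -199.2, 181.8]
tcp_rot: [0.934, -0.357, 0.0, -0.0]
contact_force: [-0.0, -0.3, 4.6]
opening: 9.6
finger_force: 20.0
```

```bash
python3 st.py
```

```text
15.62 [ 501.6 -199.2  181.8] [-0.  -0.3  4.6] [ 0.043 -0.008 -0.005] psi -131.82 1.71
```

Request:
{"op": "carry_out", "data": {
  "delta_pos": [
    [0, 0, -0.03],
    [0, 0, 0]
  ],
  "turn": [-4, 0],
  "fingers": [-1, -1]
}}

```text
time: 15.78
eef_pos: [501.6, -199.2, 181.7]
tcp_rot: [0.921, -0.389, 0.0, 0.0]
contact_force: [-1.4, -0.0, 5.1]
opening: 10.0
finger_force: 20.0
```

```bash
python3 st.py
```

```text
15.78 [ 501.6 -199.2  181.7] [-1.4 -0.   5.1] [ 0.08   0.029 -0.045] psi -135.83 1.78
```

Request:
{"op": "carry_out", "data": {
  "delta_pos": [
    [0, 0, 0],
    [0, 0, 0]
  ],
  "turn": [-4, 0],
  "fingers": [-1, -1]
}}

```text
time: 15.95
eef_pos: [501.6, -199.2, 181.7]
tcp_rot: [0.907, -0.421, 0.0, -0.0]
contact_force: [-0.3, -0.6, 4.6]
opening: 10.0
finger_force: 20.0
```

```bash
python3 st.py
```

```text
15.95 [ 501.6 -199.2  181.7] [-0.3 -0.6  4.6] [ 0.127 -0.004 -0.069] psi -139.85 1.85
```

Request:
{"op": "carry_out", "data": {
  "delta_pos": [
    [0, 0, 0],
    [0, 0, 0]
  ],
  "turn": [-4, 0],
  "fingers": [-1, -1]
}}

```text
time: 16.12
eef_pos: [501.6, -199.2, 181.7]
tcp_rot: [0.892, -0.453, 0.0, -0.0]
contact_force: [-0.5, -1.2, 4.4]
opening: 10.0
finger_force: 20.0
```

```bash
python3 st.py
```

```text
16.12 [ 501.6 -199.2  181.7] [-0.5 -1.2  4.4] [ 0.131  0.042 -0.059] psi -143.85 1.92
```

Request:
{"op": "carry_out", "data": {
  "delta_pos": [
    [0, 0, -0.02],
    [0, 0, 0]
  ],
  "turn": [-4, 0],
  "fingers": [-1, -1]
}}

```text
time: 16.28
eef_pos: [501.7, -199.3, 181.7]
tcp_rot: [0.875, -0.484, 0.0, -0.0]
contact_force: [0.2, -0.5, 6.4]
opening: 9.6
finger_force: 20.0
```

```bash
python3 st.py
```

```text
16.28 [ 501.7 -199.3  181.7] [ 0.2 -0.5  6.4] [ 0.12  -0.    -0.126] psi -147.84 1.99
```

Request:
{"op": "carry_out", "data": {
  "delta_pos": [
    [0, 0, 0],
    [0, 0, 0]
  ],
  "turn": [-3, 0],
  "fingers": [-1, -1]
}}

```text
time: 16.45
eef_pos: [501.7, -199.3, 181.7]
tcp_rot: [0.863, -0.506, 0.0, -0.0]
contact_force: [-0.1, 0.4, 5.6]
opening: 9.9
finger_force: 20.0
```

```bash
python3 st.py
```

```text
16.45 [ 501.7 -199.3  181.7] [-0.1  0.4  5.6] [ 0.154 -0.008  0.024] psi -150.8 2.04
```

Request:
{"op": "carry_out", "data": {
  "delta_pos": [
    [0, 0, 0],
    [0, 0, 0]
  ],
  "turn": [-3, 0],
  "fingers": [-1, -1]
}}

```text
time: 16.62
eef_pos: [501.7, -199.3, 181.7]
tcp_rot: [0.849, -0.528, 0.0, -0.0]
contact_force: [0.6, 0.1, 7.8]
opening: 9.7
finger_force: 20.0
```

```bash
python3 st.py
```

```text
16.62 [ 501.7 -199.3  181.7] [0.6 0.1 7.8] [0.093 0.006 0.069] psi -153.79 2.09
```

Request:
{"op": "carry_out", "data": {
  "delta_pos": [
    [0, 0, 0],
    [0, 0, 0]
  ],
  "turn": [-3, 0],
  "fingers": [-1, -1]
}}

```text
time: 16.78
eef_pos: [501.6, -199.2, 181.7]
tcp_rot: [0.835, -0.55, 0.0, -0.0]
contact_force: [-1.3, 1.1, 6.6]
opening: 9.8
finger_force: 20.0
```

```bash
python3 st.py
python3 - <<'E'
from h import *
b=vision.grab_frame("side"); print([(x["xy"],x["p"]) for x in vision.spot_point(b,"rotor_rim")])
E
```

```text
16.78 [ 501.6 -199.2  181.7] [-1.3  1.1  6.6] [0.222 0.152 0.077] psi -156.78 2.14
[([375.3, 200.3], 0.61)]
```

Request:
{"op": "carry_out", "data": {
  "delta_pos": [
    [0, 0, 0],
    [0, 0, 0]
  ],
  "turn": [-3, 0],
  "fingers": [-1, -1]
}}

```text
time: 17.05
eef_pos: [501.5, -199.0, 181.7]
tcp_rot: [0.82, -0.572, 0.0, -0.0]
contact_force: [-0.7, 1.6, 7.7]
opening: 10.0
finger_force: 20.0
```

```bash
python3 st.py
```

```text
17.05 [ 501.5 -199.   181.7] [-0.7  1.6  7.7] [0.306 0.185 0.225] psi -159.77 2.19
```

Snug (0.22 N m, rising). Release and retreat.

Request:
{"op": "carry_out", "data": {
  "delta_pos": [
    [0, 0, 0],
    [0, 0, 0],
    [0, 0, 0],
    [0, 0, 0],
    [0, 0, 0],
    [0, 0, 0],
    [0, 0, 0],
    [0, 0, 0]
  ],
  "turn": [0, 0, 0, 0, 0, 0, 0, 0],
  "fingers": [1, 1, 1, 1, 1, 1, 1, 1]
}}

```text
time: 17.72
eef_pos: [501.5, -199.2, 181.2]
tcp_rot: [0.819, -0.574, -0.0, -0.0]
contact_force: [0.1, 0.2, 0.3]
opening: 61.0
finger_force: 0.0
```

Request:
{"op": "carry_out", "data": {
  "delta_pos": [
    [0, 0, 0.5],
    [0, 0, 1],
    [0, 0, 2],
    [0, 0, 2],
    [0, 0, 2],
    [0, 0, 2],
    [0, 0, 0],
    [0, 0, 0]
  ],
  "turn": [0, 0, 0, 0, 0, 0, 0, 0],
  "fingers": [1, 1, 1, 1, 1, 1, 1, 1]
}}

```text
time: 18.38
eef_pos: [501.7, -199.3, 277.3]
tcp_rot: [0.819, -0.574, 0.001, -0.0]
contact_force: [0.1, 0.1, -0.3]
opening: 88.4
finger_force: 0.0
```

```bash
python3 st.py
python3 - <<'E'
from h import *
b=vision.grab_frame("side"); print([(l,[(x["xy"],x["p"]) for x in vision.spot_point(b,l)]) for l in("rotor_rim","nut","nut_grip")])
print(proj(b,[501.5,-199.3,130]),proj(b,[501.5,-199.3,187]))
cv2.imwrite("pics/c6.png",cv2.resize(b["img"][140:230,350:470],(800,600),interpolation=2)[:,:,::-1])
E
```

```text
18.38 [ 501.7 -199.3  277.3] [ 0.1  0.1 -0.3] [ 0.104 -0.031  0.02 ] psi -160.04 2.2
[('rotor_rim', [([376.4, 201.9], 0.62)]), ('nut', [([341.7, 404.3], 0.69), ([407.4, 199.7], 0.62)]), ('nut_grip', [([407.1, 178.8], 0.87), ([338.3, 371.1], 0.82), ([352.3, 198.2], 0.7)])]
[408.00776684 200.80956726] [409.36031812 179.7604806 ]
```

View pics/c6.png

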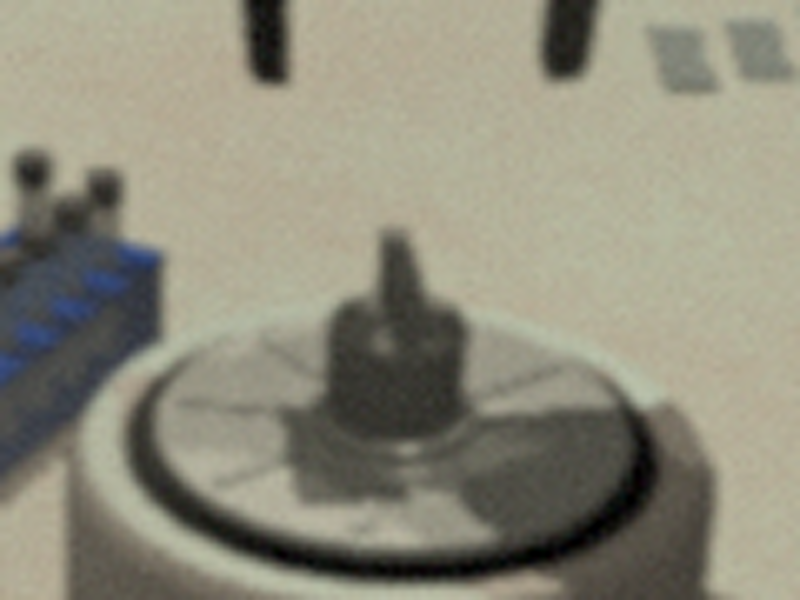

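The nut sits flat on the boss (base near pixel 408,200), the gripper is well clear above it, and the rotor's marks are where they were.

```bash
python3 -c "
from h import *
print(hand_in())"
```

```text
the job is handed in; nothing more can be done
None
```

The wing nut is home on the rotor cover and released, the rotor shows no visible movement, and the job is handed in; the lugs fell straight into the gaps on setting down, so the backward turn was only about 4 degrees, followed by about 136 degrees forward until snug at a measured 0.22 N m.

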